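Seat the round glass globe in its heater ring

ROBOT

A 6-joint arm with a two-finger parallel gripper is mounted at the origin on the work surface. World frame = base frame: x ahead of the robot, y to its left, z up, the work surface at z = 0. Lengths are in mm, angles in degrees, forces in N, time in s.
With the tool pointing down it reaches from about 300 to 850 mm from the base axis. Payload 4.2 kg.
Tool frame: the origin (TCP) lies at the very end of the fingers, on their centre line; the grasp point (between the pads) lies 19 mm behind it (env.grasp_offset is the distance from the TCP to the grasp point, in mm); z points along the fingers, y is the line along which they close (so a half turn about z gives the same grasp; the last joint's range is limited). The gripper opens to 91 mm and grips with 3 to 60 N. Pads are 32 mm wide; open, the fingers measure 118 mm over their backs; the gripper's body (76 mm by 178 mm) begins 60 mm behind the grasp point.
Start: joints at [-1.146, 18.312, 89.639, -0, 72.044, -1.146], TCP at [575.019, 0, 175.876] pointing down, gripper open.
Joint ranges: [-177.97, 177.97], [-48.28, 115.42], [12.27, 149.76], [-77.06, 257.06], [2.81, 150.46], [-146.56, 146.56]. Speed limits (degrees/s): [147.25, 147.25, 180, 180, 180, 180].

INTERFACE

Orientations are given as [roll, pitch, yaw] about the fixed x, y, z axes, in that order (R = Rz(yaw) Ry(pitch) Rx(roll)).
In Python, from workcell import env gives the robot as it stands. The module is installed in compiled form; this text tells all that it offers.
- The arm moves only by the tool send_rows, never from a script. Its argument "motion" is a list of rows, each an object of numbers: "tx", "ty", "tz": the shift along the tool's x, y, z in units of 500 mm (1.0 is 500 mm); "rx", "ry", "rz": the turn, a rotation vector about the tool's x, y, z in units of 30 degrees (1.0 is 30 degrees); "gripper": the closure, from -1 (fully open) to 1 (shut). In form: [{"tx": .., "ty": .., "tz": .., "rx": .., "ry": .., "rz": .., "gripper": ..}, ...]. A call has 1 to 12 rows; each row shifts and turns the commanded pose from where the row before left it, along the tool's axes as they then stand; what a row does not reach is not made up. A row lasts 1/8 s, in which the tool goes at most 62.5 mm and 10.7 degrees, less where a joint would pass 70% of its speed; a pose out of reach is approached as far as the arm can. A call with a number of a shift or a turn outside -1 to 1 is refused whole. A call with a gripper value outside its range is refused whole. The fingers move at their own pace and stop on an object; "grip_force" is the grip in N (left out, the last holds). Time passes only in rows, so rows that do not move let the fingers close. It gives the time, the measured TCP pose, the force, the opening and the grip force at its end, in the units of the state.
- env.state(): the state, without advancing time (a new reading comes with each control period).
- env.grab_frame(name): name is "scene" or "side" or "wrist"; returns a dict with "frame" (480x640x3 uint8, red, green, blue), "vertical_fov" (degrees; the focal length in pixels is half the picture's height over the tangent of half this angle, whatever the lens; pixels are square), "cx", "cy" (the principal point, pixels), "rvec" (rotation vector, rad) and "tvec" (3), from world to camera coordinates, as OpenCV has them; the wrist camera has in their place "T_tool_cam" (4x4, takes a point from camera to tool coordinates, whose origin is the TCP and whose axes are the flange's). Camera axes: x right, y down, z forward; pixel columns grow to the right and rows downward; lengths in mm; the calibration is good to about 2 mm. A picture is of the moment at which its call begins: read the wrist's pose just before it. There is no depth.
- env.job_done(): hands the job in; it is judged then, once.
The state is a dict: "time_s": time; "qpos": joint angles; "qvel": joint speeds; "effort": joint torques, N m; "ee_pos": TCP position; "ee_rot": TCP orientation; "force": force on the tool from outside, world axes, zero at the start; "torque": the same for the moment, N m; "gripper_width": finger opening in mm; "gripper_force": force on a finger pad.
Only numpy, scipy, OpenCV 4.12 (cv2) and the standard library are available. Lean on these libraries where they do the work, as an engineer would, in place of code of your own. Each camera call takes 0.05 s, during which the arm holds its last target. There are 200 camera calls.

TASK

Take the round-bottomed glass globe out of the cardboard carton by its neck and set it down gently, without dropping it, in the steel ring on the coffee maker's heater base, so that it sits centred and upright, and let go of it. Leave the flat-bottomed tumbler in its place in the carton.

Things in the scene. Friction and masses are not known exactly. Their poses are not given: they have to be found in the camera images.
- globe_mid (a point): Clear glass globe, about 0.22 kg: a ball 80 mm across with a straight open neck on top (outer diameter 36 mm, 40 mm tall), 116 mm high in all; bottom-heavy, it stands upright by itself. The point lies on its axis half-way up, 58 mm above its lowest point, 18 mm above the ball's centre. The neck, the place to grip, runs from 18 to 58 mm above the point. z points out of the neck.
- seat (a point): Centre of the upper edge of the steel ring on the heater base; z up. Ring 72 mm outside, 60 mm inside, 14 mm high, level, on four thin posts, its upper edge 74 mm above the bench. The base is a grey box 150 x 130 x 30 mm, fixed to the bench. The ball sinks about 13 mm into the ring: globe_mid then lies about 45 mm above this point.
- tumbler_mid (a point): Clear glass tumbler: a slightly tapering cup with a flat bottom and a wide open mouth 68 mm across, 78 mm high. The point lies on its axis half-way up, 39 mm above its underside. It is not needed and stays where it is.
- carton: Open cardboard carton with two cells side by side along its y axis, centres 96 mm apart; the globe stands upright and loose in one, the tumbler in the other. Outside 100 (x) x 192 (y) mm, walls 42 mm high, floor 4 mm thick, fixed to the bench. Origin: centre of its underside.

How it is judged (in metres and radians):
At the end, for the whole second after the job is handed in: The globe is released and at rest in the ring of the heater base: its mid point within 12 mm of the ring's axis and 37 to 53 mm above the ring's upper edge, its axis within 10 degrees of vertical; the tumbler is within 30 mm of where it started (horizontal distance between globe_mid and seat below 0.012 m and z of globe_mid in the frame of seat between 0.037 and 0.053 m and angle between globe_mid's own z axis and vertical below 0.1745 rad and linear speed of globe below 0.03 m/s and distance of tumbler_mid from where it was at the start of the episode below 0.03 m); the robot touches nothing.
It fails at once if the globe is dropped: it falls freely, clear of the fingers, at more than 0.6 m/s (about 18 mm of fall) (linear speed of globe above 0.6 m/s and contact force between globe and the fingers below 0.05 N).
It fails at once if the tumbler is taken out or knocked over (moved more than 50 mm) (distance of tumbler_mid from where it was at the start of the episode above 0.05 m).
It also fails if it takes over 35 s, if anything falls off the work surface, if the arm or the gripper's body presses on something with over 40 N, if the wrist force passes 120 N, or if a joint passes its speed limit or range.

## Working session

There is one attempt and no reset: what is moved stays moved. The work goes in short steps, Python scripts to look and compute and a tool call to move; the robot and the scene stay as the last step left them, time stands still between calls to the robot, and variables do not carry over. Pictures are saved under pics/ and viewed, at most 10 in all, crops included, and the job is handed in when it is done.

Besides the shell and the picture viewer there is one more tool, called after "Emit:" by a JSON object that holds its "method" and its "body". send_rows: Moves the arm, as the interface text tells. Shifts and turns lie within -1 to 1; 1 stands for 500 mm of shift or 30 degrees of turn. Its arguments: {"type":"object","properties":{"motion":{"type":"array"},"grip_force":{"type":"number"}},"required":["motion"]}

```bash
mkdir -p pics
cat > h.py <<'E'
import numpy as np, cv2
from workcell import env
from scipy.spatial.transform import Rotation as R
def cam(n):
    s=env.state(); f=env.grab_frame(n); h=f["frame"].shape[0]
    fl=h/2/np.tan(np.radians(f["vertical_fov"])/2)
    K=np.array([[fl,0,f["cx"]],[0,fl,f["cy"]],[0,0,1]])
    if n=="wrist":
        T=np.eye(4);T[:3,:3]=R.from_euler('xyz',s["ee_rot"],degrees=True).as_matrix();T[:3,3]=s["ee_pos"]
        M=T@np.array(f["T_tool_cam"]); Rw,o=M[:3,:3],M[:3,3]
    else:
        Rc=cv2.Rodrigues(np.array(f["rvec"],float))[0]; Rw=Rc.T; o=-Rc.T@np.array(f["tvec"],float).ravel()
    return f["frame"],K,Rw,o
def save(n,name):
    r=cam(n); cv2.imwrite(f"pics/{name}.png",r[0][:,:,::-1]); np.savez(f"pics/{name}.npz",K=r[1],R=r[2],o=r[3]); return r
def ray(name,u,v):
    d=np.load(f"pics/{name}.npz"); x=d["R"]@np.linalg.inv(d["K"])@[u,v,1.]; return d["o"],x/np.linalg.norm(x)
def plane(name,u,v,z):
    o,d=ray(name,u,v); return o+d*(z-o[2])/d[2]
def proj(name,p):
    d=np.load(f"pics/{name}.npz"); c=d["K"]@(d["R"].T@(np.array(p,float)-d["o"])); return c[:2]/c[2]
E
python3 - <<'E'
from h import *
print(env.state())
for n in("scene","side","wrist"):
    r=save(n,n+"0"); print(n,r[3].round(),r[2][:,2].round(2),r[1][0,0])
E
```

```text
{'time_s': 0.0, 'qpos': array([-1.14688726e+00,  1.83522959e+01,  8.97077657e+01,  4.39719794e-04,
        7.20413176e+01, -1.14695405e+00]), 'qvel': array([-0.06315814,  0.00474388,  0.01988279,  0.07335262,  0.09434006,
        0.10216491]), 'effort': array([-5.01459035e-04, -4.12465632e+01, -2.31973493e+01,  7.28826877e-02,
        4.58198413e-02, -1.41870069e-04]), 'ee_pos': array([5.74430264e+02, 5.15058854e-03, 1.75004545e+02]), 'ee_rot': array([-1.79898649e+02, -2.44725697e-03,  8.99999287e+01]), 'force': array([-0.20954844,  0.19111402,  0.88039082]), 'torque': array([-0.01729668, -0.02688331, -0.04061523]), 'gripper_force': 0.0, 'gripper_width': 90.8850324878514}
scene [1256.  169.  593.] [-0.79 -0.15 -0.59] 569.5936056821494
side [ 410. -632.  865.] [ 0.13  0.62 -0.77] 544.0334040564181
wrist [574.  70. 384.] [-0.   -0.25 -0.97] 424.4056775518733
```

View pics/scene0.png

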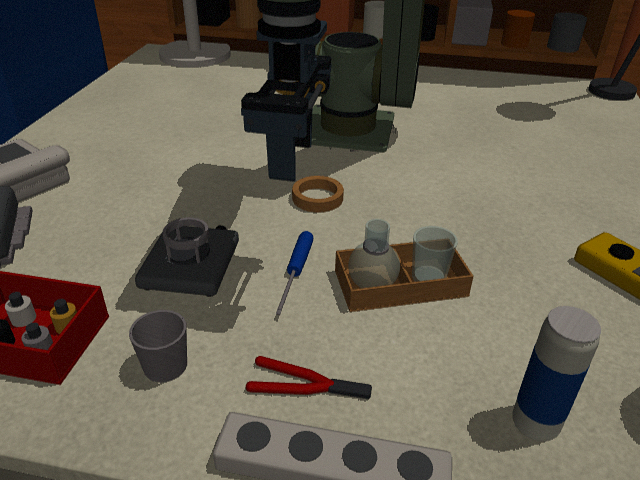

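View pics/side0.png

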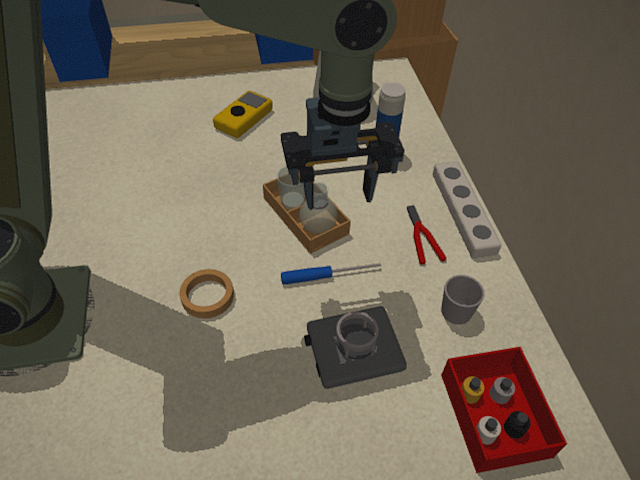

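The scene view shows the carton at about (403,270), with the globe in its left cell (neck mouth ~(377,227)) and the tumbler in the right. The ring is at (186,232). In the side view the ring is at (357,330) and the globe is partly hidden behind the finger.

Run:
```python
from h import *
np.set_printoptions(precision=1,suppress=True)
print("neck",plane("scene0",377,227,120)); print("ring",plane("scene0",186,232,74),plane("side0",357,330,74))
print("tumbler top",plane("scene0",434,240,82))
for p in [(336,262),(349,289),(471,275),(453,243)]: print("carton rim",plane("scene0",*p,42))
for n in("scene0","side0"):
    im=cv2.imread(f"pics/{n}.png")
    c=(200,260,180,150) if n=="scene0" else None
    a=im[215:310,130:480] if n=="scene0" else im[160:400,240:420]
    cv2.imwrite(f"pics/c_{n}.png",cv2.resize(a,None,fx=2.25,fy=2.25,interpolation=cv2.INTER_CUBIC))
```

```text
neck [573.2 127.4 120. ]
ring [ 585.2 -167.1   74. ] [ 577.1 -174.3   74. ]
tumbler top [533.9 212.9  82. ]
carton rim [569.1  68.9  42. ]
carton rim [627.6  98.4  42. ]
carton rim [556.3 274.4  42. ]
carton rim [479. 247.  42.]
```

View pics/wrist0.png

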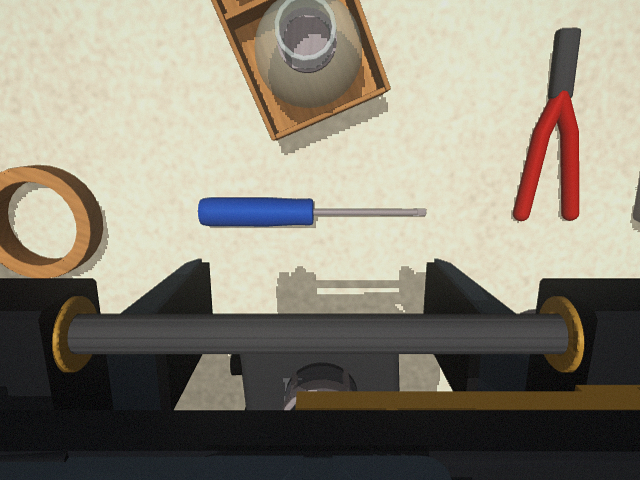

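The wrist view shows the neck mouth at about (305,28). The fingers close along world x and are clear of the tumbler, so I'll keep this yaw. Next I'll move to a look position nearer the globe.

Run:
```python
from h import *
print(plane("wrist0",305.5,28,120), plane("wrist0",320,390,74))
```

```text
[566.49643803 127.33623283 120.        ] [ 575.99513411 -137.53599829   74.        ]
```

Emit:
{"method": "send_rows", "body": {"motion": [{"tz":-0.1,"gripper":-1},{"tx":0.08},{"tx":0.08},{"tz":0},{"tz":0}]}}

```text
invalid input at $.motion[0]: expected keys tx, ty, tz, rx, ry, rz, gripper
```

Emit:
{"method": "send_rows", "body": {"motion": [{"tx":0,"ty":0,"tz":-0.1,"rx":0,"ry":0,"rz":0,"gripper":-1},{"tx":0.08,"ty":0,"tz":0,"rx":0,"ry":0,"rz":0,"gripper":-1},{"tx":0.08,"ty":0,"tz":0,"rx":0,"ry":0,"rz":0,"gripper":-1},{"tx":0,"ty":0,"tz":0,"rx":0,"ry":0,"rz":0,"gripper":-1},{"tx":0,"ty":0,"tz":0,"rx":0,"ry":0,"rz":0,"gripper":-1}]}}

```text
time_s: 0.78
ee_pos: [574.8, 79.6, 225.5]
ee_rot: [-180.0, 0.0, 90.0]
force: [-0.3, -0.3, -0.1]
gripper_width: 90.8
gripper_force: 0.0
```

Run:
```python
from h import *
save("wrist","wrist1"); print(env.state()["ee_pos"],proj("wrist1",[567,127,120]))
u,v=proj("wrist1",[567,127,120]).astype(int)
im=cv2.imread("pics/wrist1.png"); x0=max(u-130,0);y0=max(v-100,0); print(x0,y0)
cv2.imwrite("pics/c1.png",cv2.resize(im[y0:y0+200,x0:x0+260],None,fx=3,fy=3,interpolation=cv2.INTER_CUBIC))
```

```text
[574.88179594  79.16995551 225.57573881] [308.169137   163.37004602]
178 63
```

View pics/c1.png

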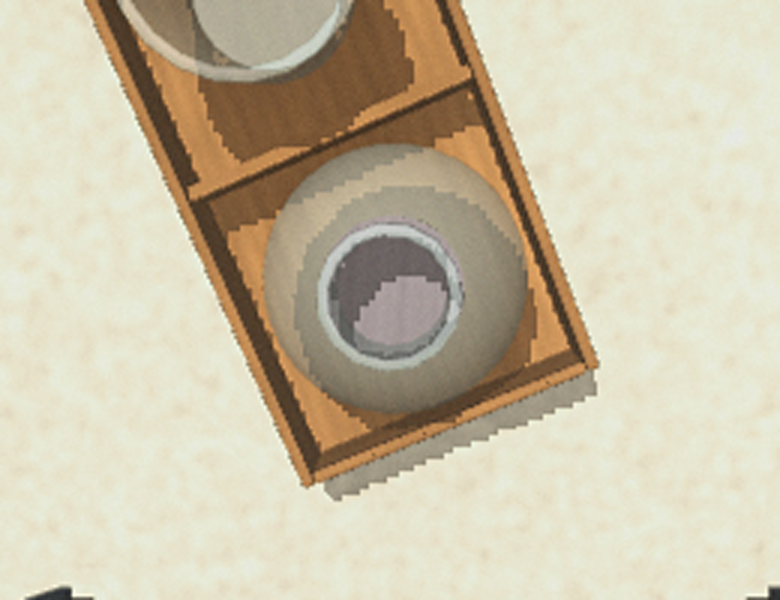

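The mouth's outer circle is centred at crop (389,295), which is pixel (307.7,161.3). The ball is centred at (310,155.3), and the globe is upright in its cell.

Run:
```python
from h import *
print(plane("wrist1",307.7,161.3,120),plane("wrist1",310,155.3,44), env.state()["ee_pos"])
```

```text
[566.66089478 128.49210998 120.        ] [566.95088339 128.74234065  44.        ] [574.88179594  79.16995551 225.57573881]
```

Emit:
{"method": "send_rows", "body": {"motion": [{"tx":0.097,"ty":-0.0164,"tz":0,"rx":0,"ry":0,"rz":0,"gripper":-1},{"tx":0,"ty":0,"tz":0,"rx":0,"ry":0,"rz":0,"gripper":-1},{"tx":0,"ty":0,"tz":0.08,"rx":0,"ry":0,"rz":0,"gripper":-1},{"tx":0,"ty":0,"tz":0.08,"rx":0,"ry":0,"rz":0,"gripper":-1},{"tx":0,"ty":0,"tz":0.08,"rx":0,"ry":0,"rz":0,"gripper":-1},{"tx":0,"ty":0,"tz":0.042,"rx":0,"ry":0,"rz":0,"gripper":-1},{"tx":0,"ty":0,"tz":0,"rx":0,"ry":0,"rz":0,"gripper":-1},{"tx":0,"ty":0,"tz":0,"rx":0,"ry":0,"rz":0,"gripper":-0.3},{"tx":0,"ty":0,"tz":0,"rx":0,"ry":0,"rz":0,"gripper":0}], "grip_force": 12}}

```text
time_s: 1.95
ee_pos: [567.9, 128.3, 86.3]
ee_rot: [179.8, -0.0, 90.0]
force: [0.1, -0.3, 0.0]
gripper_width: 73.8
gripper_force: 0.0
```

Emit:
{"method": "send_rows", "body": {"motion": [{"tx":0,"ty":0,"tz":0,"rx":0,"ry":0,"rz":0,"gripper":1},{"tx":0,"ty":0,"tz":0,"rx":0,"ry":0,"rz":0,"gripper":1},{"tx":0,"ty":0,"tz":0,"rx":0,"ry":0,"rz":0,"gripper":1},{"tx":0,"ty":0,"tz":0,"rx":0,"ry":0,"rz":0,"gripper":1},{"tx":0,"ty":0,"tz":0,"rx":0,"ry":0,"rz":0,"gripper":1},{"tx":0,"ty":0,"tz":0,"rx":0,"ry":0,"rz":0,"gripper":1}], "grip_force": 12}}

```text
time_s: 2.7
ee_pos: [566.8, 128.5, 84.8]
ee_rot: [180.0, 0.0, 90.0]
force: [-0.4, -0.5, 0.2]
gripper_width: 14.0
gripper_force: 0.0
```

The opening is 14 mm with no force on the pads, so the grasp may have missed. I'll look before moving.

Run:
```python
from h import *
save("scene","scene2");save("wrist","wrist2");save("side","side2")
print(env.state())
a=cv2.imread("pics/scene2.png")[150:320,300:500]; b=cv2.imread("pics/side2.png")[90:260,220:420]
r=lambda i:cv2.resize(i,(400,340),interpolation=cv2.INTER_CUBIC)
cv2.imwrite("pics/m2.png",np.vstack([np.hstack([r(a),r(b)])]))
```

```text
{'time_s': 2.85, 'qpos': array([ 1.16401701e+01,  2.28984135e+01,  9.65314012e+01, -2.16674903e-03,
        6.05668425e+01,  1.16427822e+01]), 'qvel': array([ 0.00664835,  0.04918896,  0.02924861,  0.04846837, -0.02530786,
       -0.05349133]), 'effort': array([ 2.40520567e-03, -4.32641494e+01, -2.09584200e+01,  7.28556351e-02,
        2.02099211e-02,  5.99596333e-04]), 'ee_pos': array([566.82901001, 128.49640049,  84.85786798]), 'ee_rot': array([1.79996345e+02, 1.17373206e-03, 8.99984525e+01]), 'force': array([ 1.33003994,  0.0235521 , -0.42505703]), 'torque': array([ 0.05474122, -0.05138415, -0.059437  ]), 'gripper_force': 0.0, 'gripper_width': 2.226915336127817}
```

View pics/m2.png

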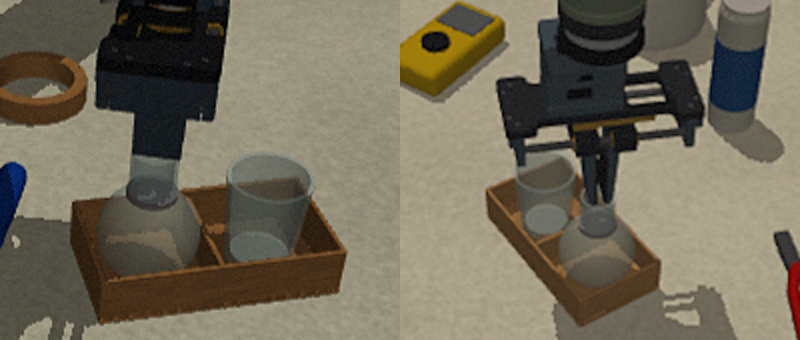

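The fingers closed on nothing. In both views their tips end at the mouth, at scene px ~(379,228) and side px ~(318,190). The globe is undisturbed. I'll check where the tip should project.

```bash
python3 - <<'E'
from h import *
for n in("scene2","side2"):
    for p in([567,128.5,85],[567,128.5,120],[567,128.5,4],[567,128.5,44]): print(n,p,proj(n,p).round(1))
for n,z0 in(("scene0",(575,0,175)),("side0",(575,0,175))): print(n,proj(n,z0))
# triangulate tip from scene2/side2
def tri(a,b):
    (o1,d1),(o2,d2)=ray(*a),ray(*b)
    A=np.stack([d1,-d2],1);t=np.linalg.lstsq(A,o2-o1,rcond=None)[0];p,q=o1+d1*t[0],o2+d2*t[1];return ((p+q)/2).round(1),np.linalg.norm(p-q).round(1)
print("tip",tri(("scene2",378.5,228),("side2",318.5,191)))
print("ball",tri(("scene2",374,266),("side2",319,212)))
print("neck top",tri(("scene2",377.5,229),("side2",318.5,191)))
for z in (85,120,130): print(plane("scene2",377.5,229,z),plane("side2",318.5,191,z))
E
python3 - <<'E'
import cv2,numpy as np
a=cv2.imread("pics/scene2.png")[190:300,320:420]; b=cv2.imread("pics/side2.png")[150:260,270:370]
r=lambda i:cv2.resize(i,(400,440),interpolation=cv2.INTER_CUBIC)
cv2.imwrite("pics/m3.png",np.hstack([r(a),r(b)]))
E
```

```text
scene2 [567, 128.5, 85] [376.4 243.9]
scene2 [567, 128.5, 120] [378.3 224.7]
scene2 [567, 128.5, 4] [372.6 285.1]
scene2 [567, 128.5, 44] [374.4 265.3]
side2 [567, 128.5, 85] [318. 200.]
side2 [567, 128.5, 120] [318.3 187.3]
side2 [567, 128.5, 4] [317.4 227. ]
side2 [567, 128.5, 44] [317.7 214. ]
scene0 [290.84638348 185.00090966]
side0 [337.07627419 214.61441846]
tip (array([566.5, 128.1, 112.4]), np.float64(3.3))
ball (array([570.7, 129.2,  46.9]), np.float64(2.9))
neck top (array([567. , 127.5, 111.7]), np.float64(1.2))
[527.8712045  125.66474879  85.        ] [572.72028066 153.63271407  85.        ]
[578.10557209 128.63216376 120.        ] [565.4342057 118.3717202 120.       ]
[592.45824854 129.47999661 130.        ] [563.35247    108.29715052 130.        ]
```

View pics/m3.png

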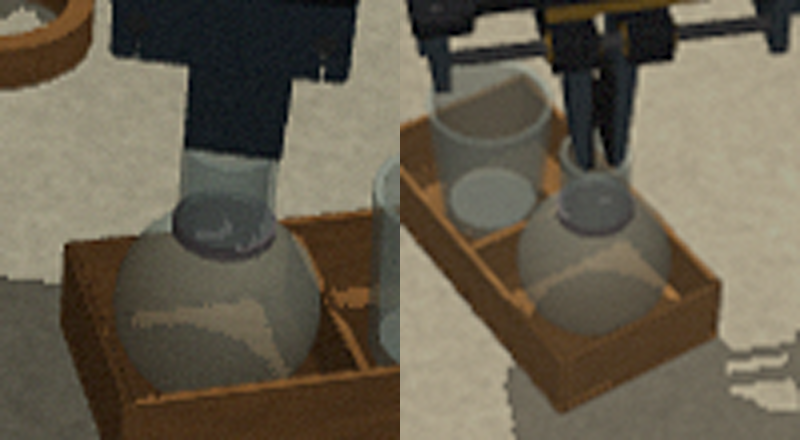

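The tips really end at z≈120, just above the mouth, so they sit about 35 mm higher than the reported TCP. The ball and neck are undisturbed. I'll rise, open, re-check the offset with the fingers open, then go lower.

Emit:
{"method": "send_rows", "body": {"motion": [{"tx":0,"ty":0,"tz":-0.06,"rx":0,"ry":0,"rz":0,"gripper":1},{"tx":0,"ty":0,"tz":0,"rx":0,"ry":0,"rz":0,"gripper":-1},{"tx":0,"ty":0,"tz":0,"rx":0,"ry":0,"rz":0,"gripper":-1},{"tx":0,"ty":0,"tz":0,"rx":0,"ry":0,"rz":0,"gripper":-1},{"tx":0,"ty":0,"tz":0,"rx":0,"ry":0,"rz":0,"gripper":-1},{"tx":0,"ty":0,"tz":0,"rx":0,"ry":0,"rz":0,"gripper":-1},{"tx":0,"ty":0,"tz":0,"rx":0,"ry":0,"rz":0,"gripper":-1},{"tx":0,"ty":0,"tz":0,"rx":0,"ry":0,"rz":0,"gripper":-1}]}}

```text
time_s: 3.85
ee_pos: [566.8, 128.5, 114.8]
ee_rot: [180.0, 0.0, 90.0]
force: [0.7, 0.9, 0.2]
gripper_width: 67.8
gripper_force: 0.0
```

Run:
```python
from h import *
s=env.state(); print(env.grasp_offset,s["ee_pos"],s["gripper_width"])
save("side","side3");save("scene","scene3")
p=s["ee_pos"]
for dz in(0,35):
  for dx in(-45,45): print(dz,dx,proj("side3",p+[dx,0,dz])-[250,110],proj("scene3",p+[dx,0,dz])-[310,160])
a=cv2.imread("pics/side3.png")[110:240,250:390]; b=cv2.imread("pics/scene3.png")[160:290,310:450]
r=lambda i:cv2.resize(i,None,fx=2.8,fy=2.8,interpolation=cv2.INTER_CUBIC)
cv2.imwrite("pics/m4.png",np.hstack([r(a),r(b)]))
```

```text
18.8 [566.80799482 128.51434343 114.84058426] 67.84530920919293
0 -45 [45.61382138 81.93130448] [71.30397911 51.03815242]
0 45 [90.50147235 76.58994607] [64.43348375 85.50577561]
35 -45 [45.34027028 68.72980179] [73.19767056 31.42652451]
35 45 [91.38781399 63.40222773] [66.31963546 65.0031525 ]
```

View pics/m4.png

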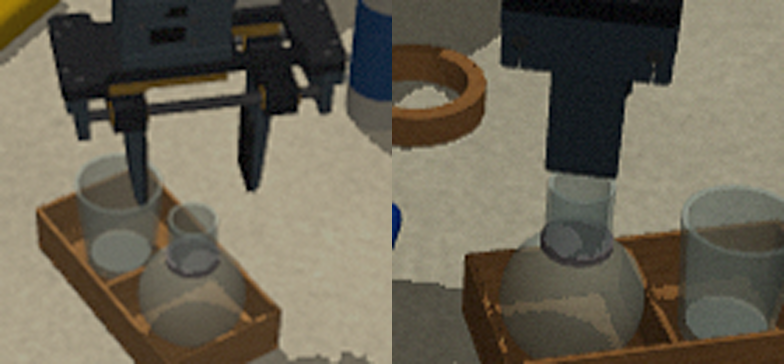

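With the fingers open, the tips at side px ~(300,182)/(339,178) and scene px ~(378,223) also fit about 36 mm above the reported TCP. I'll go down to TCP z≈54, so the tips are at about 90, and grip.

Emit:
{"method": "send_rows", "body": {"motion": [{"tx":0,"ty":0,"tz":0.03,"rx":0,"ry":0,"rz":0,"gripper":-1},{"tx":0,"ty":0,"tz":0.03,"rx":0,"ry":0,"rz":0,"gripper":-1},{"tx":0,"ty":0,"tz":0.03,"rx":0,"ry":0,"rz":0,"gripper":-1},{"tx":0,"ty":0,"tz":0.032,"rx":0,"ry":0,"rz":0,"gripper":-1},{"tx":0,"ty":0,"tz":0,"rx":0,"ry":0,"rz":0,"gripper":1},{"tx":0,"ty":0,"tz":0,"rx":0,"ry":0,"rz":0,"gripper":1},{"tx":0,"ty":0,"tz":0,"rx":0,"ry":0,"rz":0,"gripper":1},{"tx":0,"ty":0,"tz":0,"rx":0,"ry":0,"rz":0,"gripper":1},{"tx":0,"ty":0,"tz":0,"rx":0,"ry":0,"rz":0,"gripper":1},{"tx":0,"ty":0,"tz":0,"rx":0,"ry":0,"rz":0,"gripper":1},{"tx":0,"ty":0,"tz":0,"rx":0,"ry":0,"rz":0,"gripper":1},{"tx":0,"ty":0,"tz":0,"rx":0,"ry":0,"rz":0,"gripper":1}], "grip_force": 12}}

```text
time_s: 5.45
ee_pos: [566.9, 128.5, 54.0]
ee_rot: [180.0, -0.0, 90.0]
force: [-0.0, 0.7, 1.5]
gripper_width: 34.8
gripper_force: 12.0
```

The neck is gripped at 34.8 mm and 12 N. I'll lift slowly and carry it past the ring, so the wrist camera can see the ring unobstructed.

Emit:
{"method": "send_rows", "body": {"motion": [{"tx":0,"ty":0,"tz":-0.02,"rx":0,"ry":0,"rz":0,"gripper":1},{"tx":0,"ty":0,"tz":-0.04,"rx":0,"ry":0,"rz":0,"gripper":1},{"tx":0,"ty":0,"tz":-0.06,"rx":0,"ry":0,"rz":0,"gripper":1},{"tx":0,"ty":0,"tz":-0.06,"rx":0,"ry":0,"rz":0,"gripper":1},{"tx":0,"ty":0,"tz":-0.06,"rx":0,"ry":0,"rz":0,"gripper":1},{"tx":0,"ty":0,"tz":0,"rx":0,"ry":0,"rz":0,"gripper":1},{"tx":0,"ty":0,"tz":0,"rx":0,"ry":0,"rz":0,"gripper":1}], "grip_force": 15}}

```text
time_s: 6.32
ee_pos: [565.9, 128.3, 172.6]
ee_rot: [-179.9, 0.0, 90.0]
force: [-0.5, 0.6, -1.8]
gripper_width: 34.9
gripper_force: 15.0
```

Emit:
{"method": "send_rows", "body": {"motion": [{"tx":-0.03,"ty":0,"tz":0,"rx":0,"ry":0,"rz":0,"gripper":1},{"tx":-0.05,"ty":0,"tz":0,"rx":0,"ry":0,"rz":0,"gripper":1},{"tx":-0.07,"ty":0,"tz":0,"rx":0,"ry":0,"rz":0,"gripper":1},{"tx":-0.08,"ty":0,"tz":0,"rx":0,"ry":0,"rz":0,"gripper":1},{"tx":-0.1,"ty":0,"tz":0,"rx":0,"ry":0,"rz":0,"gripper":1},{"tx":-0.1,"ty":0.013,"tz":0,"rx":0,"ry":0,"rz":0,"gripper":1},{"tx":-0.1,"ty":0.013,"tz":0,"rx":0,"ry":0,"rz":0,"gripper":1},{"tx":-0.08,"ty":0,"tz":0,"rx":0,"ry":0,"rz":0,"gripper":1},{"tx":-0.06,"ty":0,"tz":0,"rx":0,"ry":0,"rz":0,"gripper":1},{"tx":-0.04,"ty":0,"tz":0,"rx":0,"ry":0,"rz":0,"gripper":1},{"tx":0,"ty":0,"tz":0,"rx":0,"ry":0,"rz":0,"gripper":1},{"tx":0,"ty":0,"tz":0,"rx":0,"ry":0,"rz":0,"gripper":1}]}}

```text
time_s: 7.82
ee_pos: [579.6, -225.5, 173.6]
ee_rot: [-180.0, -0.1, 90.0]
force: [-0.4, -0.1, -2.7]
gripper_width: 35.5
gripper_force: 15.0
```

Run:
```python
from h import *
s=env.state(); print(s["ee_pos"],s["ee_rot"],s["gripper_width"],s["gripper_force"],s["force"])
save("wrist","wrist5")
save("side","side5");save("scene","scene5")
print(proj("wrist5",[581,-170,74]))
im=cv2.imread("pics/wrist5.png"); u,v=proj("wrist5",[581,-170,74]).astype(int); x0,y0=max(u-65,0),max(v-65,0); print(x0,y0)
r=lambda i:cv2.resize(i,(400,400),interpolation=cv2.INTER_CUBIC)
u,v=proj("side5",s["ee_pos"]).astype(int); print(u,v)
b=cv2.imread("pics/side5.png")[v-65:v+65,u-65:u+65]
cv2.imwrite("pics/m5.png",np.hstack([r(im[y0:y0+130,x0:x0+130]),r(b)]))
```

```text
[ 579.59689754 -225.51237819  173.57282002] [-1.79966995e+02 -6.26229825e-02  9.00264505e+01] 35.5483279237936 14.997314172796905 [-0.43393371 -0.05771544 -2.74650163]
[320.86311531 152.83147054]
255 87
371 323
```

View pics/m5.png

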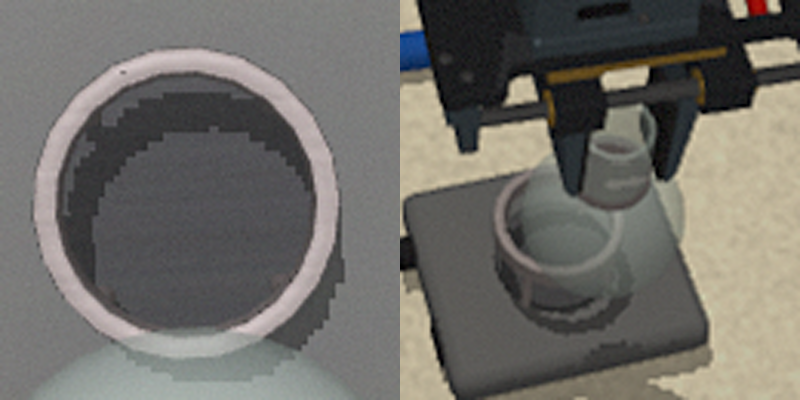

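The left panel shows the ring top centred at wrist px (315.5,152.7). The right panel shows the globe held, and it may be tilted, so I'll look at it closer.

Run:
```python
from h import *
print("ring",plane("wrist5",315.5,152.7,74))
a=cv2.imread("pics/side5.png")[265:375,310:430]; b=cv2.imread("pics/scene5.png")
p=np.array([579.6,-225.5,190])
u,v=proj("scene5",p-[0,0,40]).astype(int); print(u,v); b=b[max(v-50,0):v+60,u-60:u+60]
c=cv2.imread("pics/wrist5.png")[170:400,195:445]
r=lambda i,w,h:cv2.resize(i,(w,h),interpolation=cv2.INTER_CUBIC)
t=np.hstack([r(a,400,367),r(b,400,367)]); w=r(c,254,233); w=np.hstack([w,np.zeros((233,800-254,3),np.uint8)])
cv2.imwrite("pics/m6.png",np.vstack([t,w]))
# vertical direction references
for n in("side5","scene5"):
  print(n,proj(n,[579.6,-225.5,240]),proj(n,[579.6,-225.5,165]))
```

```text
ring [ 577.17101492 -169.9197824    74.        ]
144 183
side5 [375.83581652 298.50635059] [370.87435427 326.95582487]
scene5 [134.29078621 128.94135694] [143.04387323 175.24872161]
```

View pics/m6.png

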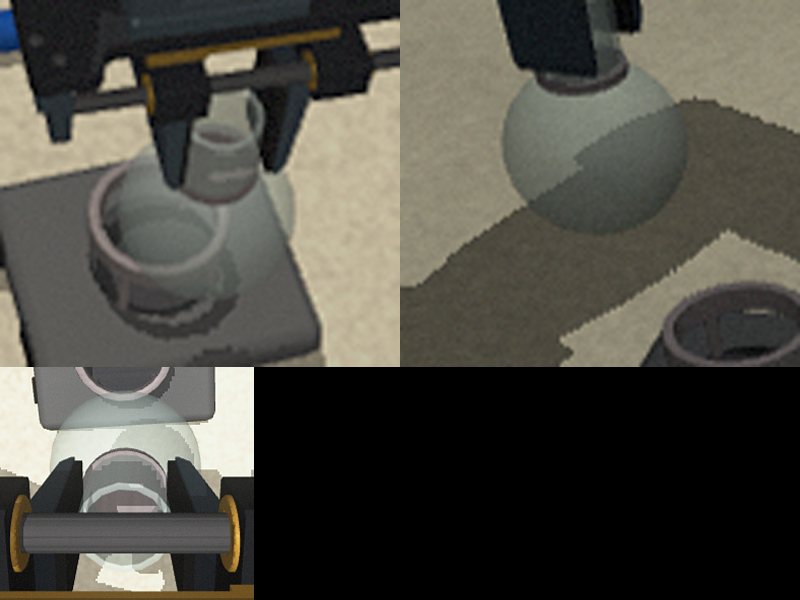

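The globe hangs within about 2° of upright and hasn't slipped. The scene view puts the ball centre at px (142.5,177), against a predicted (143,176). The ring centre by wrist is (577,-170). I'll move over it and down to about 10 mm above seating.

Emit:
{"method": "send_rows", "body": {"motion": [{"tx":0.02,"ty":-0.005,"tz":0,"rx":0,"ry":0,"rz":0,"gripper":1},{"tx":0.035,"ty":0,"tz":0,"rx":0,"ry":0,"rz":0,"gripper":1},{"tx":0.035,"ty":0,"tz":0,"rx":0,"ry":0,"rz":0,"gripper":1},{"tx":0.02,"ty":0,"tz":0,"rx":0,"ry":0,"rz":0,"gripper":1},{"tx":0,"ty":0,"tz":0,"rx":0,"ry":0,"rz":0,"gripper":1},{"tx":0,"ty":0,"tz":0.03,"rx":0,"ry":0,"rz":0,"gripper":1},{"tx":0,"ty":0,"tz":0.04,"rx":0,"ry":0,"rz":0,"gripper":1},{"tx":0,"ty":0,"tz":0.03,"rx":0,"ry":0,"rz":0,"gripper":1},{"tx":0,"ty":0,"tz":0,"rx":0,"ry":0,"rz":0,"gripper":1},{"tx":0,"ty":0,"tz":0,"rx":0,"ry":0,"rz":0,"gripper":1},{"tx":0,"ty":0,"tz":0,"rx":0,"ry":0,"rz":0,"gripper":1}]}}

```text
time_s: 9.35
ee_pos: [577.9, -171.8, 124.7]
ee_rot: [179.9, 0.0, 90.0]
force: [0.4, -0.0, -1.5]
gripper_width: 34.7
gripper_force: 15.0
```

Emit:
{"method": "send_rows", "body": {"motion": [{"tx":0,"ty":0,"tz":0.006,"rx":0,"ry":0,"rz":0,"gripper":1},{"tx":0,"ty":0,"tz":0.006,"rx":0,"ry":0,"rz":0,"gripper":1},{"tx":0,"ty":0,"tz":0.004,"rx":0,"ry":0,"rz":0,"gripper":1},{"tx":0,"ty":0,"tz":0,"rx":0,"ry":0,"rz":0,"gripper":1},{"tx":0,"ty":0,"tz":0,"rx":0,"ry":0,"rz":0,"gripper":1}]}}

```text
time_s: 9.98
ee_pos: [577.4, -171.5, 115.9]
ee_rot: [180.0, 0.0, 90.0]
force: [0.2, 0.1, -0.7]
gripper_width: 35.3
gripper_force: 15.0
```

Emit:
{"method": "send_rows", "body": {"motion": [{"tx":0.002,"ty":0,"tz":0.002,"rx":0,"ry":0,"rz":0,"gripper":1},{"tx":0,"ty":0,"tz":0.002,"rx":0,"ry":0,"rz":0,"gripper":1},{"tx":0,"ty":0,"tz":0,"rx":0,"ry":0,"rz":0,"gripper":1},{"tx":0,"ty":0,"tz":0,"rx":0,"ry":0,"rz":0,"gripper":1}]}}

```text
time_s: 10.48
ee_pos: [577.3, -170.5, 113.9]
ee_rot: [180.0, 0.0, 90.0]
force: [0.6, -0.0, -2.0]
gripper_width: 34.7
gripper_force: 15.0
```

Run:
```python
from h import *
fs=[]
for i in range(8):
    cam("scene"); fs.append(env.state()["force"])
print(np.mean(fs,0),np.std(fs,0),env.state()["ee_pos"])
```

```text
[-0.21761434  0.17679491 -1.84277271] [0.54913305 0.37580915 0.32062804] [ 577.32750562 -170.53606014  113.89334492]
```

Its weight (about −2 N) is still on the gripper. I'll keep going down in small steps.

Emit:
{"method": "send_rows", "body": {"motion": [{"tx":0,"ty":0,"tz":0.002,"rx":0,"ry":0,"rz":0,"gripper":1},{"tx":0,"ty":0,"tz":0.002,"rx":0,"ry":0,"rz":0,"gripper":1},{"tx":0,"ty":0,"tz":0,"rx":0,"ry":0,"rz":0,"gripper":1},{"tx":0,"ty":0,"tz":0,"rx":0,"ry":0,"rz":0,"gripper":1}]}}

```text
time_s: 11.38
ee_pos: [577.3, -170.5, 111.9]
ee_rot: [180.0, -0.0, 90.0]
force: [0.3, 0.6, -2.8]
gripper_width: 35.1
gripper_force: 15.0
```

Emit:
{"method": "send_rows", "body": {"motion": [{"tx":0,"ty":0,"tz":0.002,"rx":0,"ry":0,"rz":0,"gripper":1},{"tx":0,"ty":0,"tz":0,"rx":0,"ry":0,"rz":0,"gripper":1},{"tx":0,"ty":0,"tz":0,"rx":0,"ry":0,"rz":0,"gripper":1}]}}

```text
time_s: 11.75
ee_pos: [577.3, -170.5, 110.9]
ee_rot: [180.0, -0.0, 90.0]
force: [1.0, 0.8, -2.0]
gripper_width: 35.0
gripper_force: 15.0
```

Emit:
{"method": "send_rows", "body": {"motion": [{"tx":0,"ty":0,"tz":0.002,"rx":0,"ry":0,"rz":0,"gripper":1},{"tx":0,"ty":0,"tz":0,"rx":0,"ry":0,"rz":0,"gripper":1},{"tx":0,"ty":0,"tz":0,"rx":0,"ry":0,"rz":0,"gripper":1}]}}

```text
time_s: 12.12
ee_pos: [577.5, -170.5, 110.2]
ee_rot: [180.0, 0.0, 90.0]
force: [-0.1, 1.3, 0.5]
gripper_width: 34.8
gripper_force: 15.0
```

Emit:
{"method": "send_rows", "body": {"motion": [{"tx":0,"ty":0,"tz":0.002,"rx":0,"ry":0,"rz":0,"gripper":1},{"tx":0,"ty":0,"tz":0,"rx":0,"ry":0,"rz":0,"gripper":1},{"tx":0,"ty":0,"tz":0,"rx":0,"ry":0,"rz":0,"gripper":1}]}}

```text
time_s: 12.5
ee_pos: [577.7, -170.5, 110.0]
ee_rot: [179.9, 0.0, 90.0]
force: [-1.2, 1.7, 5.6]
gripper_width: 35.1
gripper_force: 15.0
```

Contact came at TCP z≈110, and I expected 111 for a seated ball. The side force is small, so it is centred. I'll ease off, open and rise.

Emit:
{"method": "send_rows", "body": {"motion": [{"tx":0,"ty":0,"tz":-0.002,"rx":0,"ry":0,"rz":0,"gripper":1},{"tx":0,"ty":0,"tz":0,"rx":0,"ry":0,"rz":0,"gripper":1},{"tx":0,"ty":0,"tz":0,"rx":0,"ry":0,"rz":0,"gripper":0.1},{"tx":0,"ty":0,"tz":0,"rx":0,"ry":0,"rz":0,"gripper":0},{"tx":0,"ty":0,"tz":0,"rx":0,"ry":0,"rz":0,"gripper":-0.2},{"tx":0,"ty":0,"tz":0,"rx":0,"ry":0,"rz":0,"gripper":-0.6},{"tx":0,"ty":0,"tz":0,"rx":0,"ry":0,"rz":0,"gripper":-1},{"tx":0,"ty":0,"tz":0,"rx":0,"ry":0,"rz":0,"gripper":-1},{"tx":0,"ty":0,"tz":0,"rx":0,"ry":0,"rz":0,"gripper":-1},{"tx":0,"ty":0,"tz":0,"rx":0,"ry":0,"rz":0,"gripper":-1}], "grip_force": 3}}

```text
time_s: 13.75
ee_pos: [577.3, -170.5, 109.9]
ee_rot: [180.0, -0.0, 90.0]
force: [-0.4, 0.7, 0.3]
gripper_width: 91.2
gripper_force: 0.0
```

Emit:
{"method": "send_rows", "body": {"motion": [{"tx":0,"ty":0,"tz":-0.06,"rx":0,"ry":0,"rz":0,"gripper":-1},{"tx":0,"ty":0,"tz":-0.1,"rx":0,"ry":0,"rz":0,"gripper":-1},{"tx":0,"ty":0,"tz":-0.1,"rx":0,"ry":0,"rz":0,"gripper":-1},{"tx":0,"ty":0,"tz":-0.1,"rx":0,"ry":0,"rz":0,"gripper":-1},{"tx":0,"ty":0,"tz":0,"rx":0,"ry":0,"rz":0,"gripper":-1},{"tx":0,"ty":0,"tz":0,"rx":0,"ry":0,"rz":0,"gripper":-1},{"tx":0,"ty":0,"tz":0,"rx":0,"ry":0,"rz":0,"gripper":-1}]}}

```text
time_s: 14.62
ee_pos: [576.5, -170.3, 287.9]
ee_rot: [-179.8, -0.1, 90.0]
force: [0.5, 0.4, 0.1]
gripper_width: 91.2
gripper_force: 0.0
```

Run:
```python
from h import *
out=[]
for n in("scene","side"):
    save(n,n+"7"); im=cv2.imread(f"pics/{n}7.png")
    u,v=proj(n+"7",[577,-170,110]).astype(int)
    for k,z in(("top",177),("ball",101),("ring",74)): print(n,k,(proj(n+"7",[577.2,-170,z])-[u-60,v-70])*400/120)
    out.append(cv2.resize(im[v-70:v+50,u-60:u+60],(400,400),interpolation=cv2.INTER_CUBIC))
cv2.imwrite("pics/m7.png",np.hstack(out)); print(env.state()["ee_pos"],env.state()["force"])
```

```text
scene top [182.39793815 108.28670872]
scene ball [203.58176743 252.00526786]
scene ring [210.5994945  299.61600008]
side top [214.2473866 155.5425966]
side ball [202.22081707 243.98064188]
side ring [198.31832383 272.67784213]
[ 576.74851417 -170.33756264  288.29401179] [-1.18940349  0.08413459 -0.2104907 ]
```

View pics/m7.png

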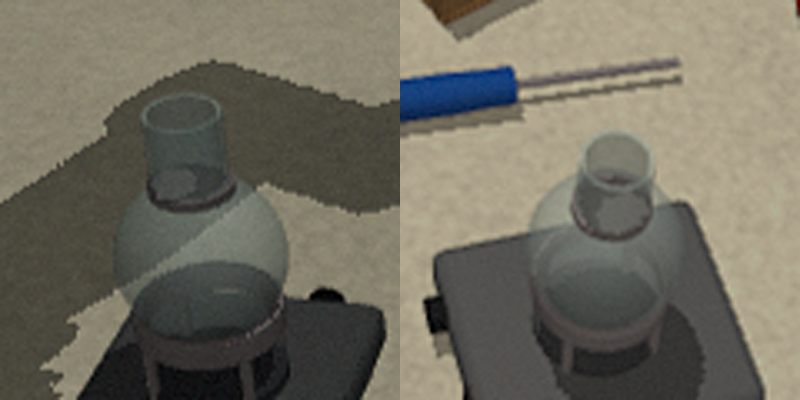

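The globe sits upright in the ring. Its mouth is at crop (182,110) in scene and (216,158) in side, against predictions of (182,108) and (214,156). The gripper is clear, so I'll hand in.

```bash
python3 -c "
from workcell import env
print(env.job_done())"
```

```text
the job is handed in; nothing more can be done
None
```

The globe sits upright and centred in the heater ring and is released, the tumbler was left alone in the carton, and the job is handed in; the first grasp closed just above the neck (the tips sit about 36 mm higher than reported), so I regripped lower, and no verdict was returned.

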